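Draw the tint slide out of the strain viewer

ROBOT

A 6-joint arm with a two-finger parallel gripper is mounted at the origin on a cart in front of the work surface, level with it; the furniture and walls round the work are solid. World frame = base frame: x ahead of the robot, y to its left, z up, the work surface at z = 0. Lengths are in mm, angles in rad, forces in N, time in s.
With the tool pointing down it reaches from about 350 to 975 mm from the base axis. Payload 7.1 kg.
Tool frame: the origin (TCP) lies at the very end of the fingers, on their centre line; the grasp point (between the pads) lies 19 mm behind it; z points along the fingers, x is the direction in which the jaws open and shut, and the axes are right-handed (so a half turn about z gives the same grasp; the last joint's range is limited). The gripper opens to 88 mm and grips with 3 to 60 N. Pads are 20 mm wide; open, the fingers measure 115 mm over their backs; the gripper's body (75 mm by 178 mm) begins 61 mm behind the grasp point.
Start: joints at [-1.143, 0.423, 1.63, -0, 1.089, -0.019], TCP at [270.066, -563.622, 222.675] pointing down, gripper open.
Joint ranges: [-3, 3], [-0.9, 2.11], [0.09, 2.58], [-1.31, 4.45], [0.11, 2.69], [-2.54, 2.54]. Speed limits (rad/s): [2.39, 2.39, 3.01, 3.14, 3.14, 3.14].

INTERFACE

Orientations are given as a rotation vector (axis times angle).
In Python, from workcell import ctrl gives the robot as it stands. The module is installed in compiled form; this text tells all that it offers.
- The arm moves only by the tool move_arm, never from a script. Its argument "motion" is a list of rows, each a list of 2 entries, a list of its own where there are three numbers: the shift along the tool's x, y, z normalised to -1 to 1, where 1 is 150 mm, then the turn, a rotation vector about the tool's x, y, z normalised to -1 to 1, where 1 is 60 degrees. In form: [[[x, y, z], [rx, ry, rz]], ...]. A call has exactly 5 rows; each row is the pose to reach, as a shift and turn from the pose commanded when the call began, along the tool's axes at that moment; what a row does not reach only later rows make up. A row lasts 1/8 s, in which the tool goes at most 62.5 mm and 10.7 degrees, less where a joint would pass 70% of its speed; a pose out of reach is approached as far as the arm can. A call with a number of a shift or a turn outside -1 to 1 is refused whole. A call with a gripper value outside its range is refused whole. "gripper" is the opening, from 0 (shut) to 1 (fully open), set as the call begins (left out, the last holds). The fingers move at their own pace and stop on an object; the grip force is fixed at half the most. Time passes only in rows, so rows that repeat a pose let the fingers close, or fill a call up. It gives the time, the measured TCP pose, the force and the opening at its end, in the units of the state.
- ctrl.get_obs(): the state, without advancing time (a new reading comes with each control period).
- ctrl.get_image(name): name is "side" or "top"; returns a dict with "pixels" (400x640x3 uint8, red, green, blue), "camera_matrix" (3x3 intrinsics, pixels), "R" (3x3) and "t" (3): a world point X has camera coordinates R X + t. Camera axes: x right, y down, z forward; pixel columns grow to the right and rows downward; lengths in mm; the calibration is good to about 2 mm. A picture is of the moment at which its call begins. There is no depth.
- ctrl.close_job(): hands the job in, once; it reports no verdict.
Trained networks look in the newest picture that a camera, given by its name, has taken for a name from the list of things; names that differ only in an ending like _2 or _b are one class to them, and where a whole thing is asked for, a point or a joint stands for the part that bears it (a point fixed in the world has none). Each returns a list of dicts, best first, with "p" (0 to 1); they miss things now and then, are a little off and sometimes report something else, mostly with a low value. They report only what shows in the picture. A call takes as long as a camera call.
- ctrl.boxes_of(camera, name): "location" ([x, y, z] in mm, in world coordinates, good to about 4 mm: the middle of the surface that is visible of it).
- ctrl.regions_of(camera, name): "mask" (400x640 bool, what is visible of it).
- ctrl.pinpoint(camera, name): "location" ([x, y, z] in mm, in world coordinates, good to about 4 mm: a listed point, or the origin of a listed thing).
The state is a dict: "t": time; "qpos": joint angles; "qvel": joint speeds; "joint_torque": joint torques, N m; "ee_pos": TCP position; "orientation": TCP orientation; "ft_force": force on the tool from outside, world axes, zero at the start; "moment": the same for the moment, N m; "width": finger opening in mm.
Only numpy, scipy, OpenCV 4.12 (cv2) and the standard library are available. Lean on these libraries where they do the work, as an engineer would, in place of code of your own. Each camera call takes 0.05 s, during which the arm holds its last target.

TASK

Pull up the black index plunger on top of the grey strain viewer until it stays up, then take the tint slide by its red fin and draw it straight and level out of its tight channel, without forcing it. Gently lay the slide flat, window side up, inside the blue-padded tray and let go of it; keep it level all the way, leave the plunger up, and do not disturb the other things on the bench.

Things in the scene. Friction and masses are not known exactly. Their poses are not given: they have to be found in the camera images.
- viewer: Strain viewer, a low grey box screwed to the bench, 120 (x) x 96 (y) x 50 mm high, square viewing port on top. Origin: centre of its underside; its x axis points from the channel mouth inwards. The channel opens in the -x face: 52.4 mm wide, 10 mm high, its floor 30 mm above the underside, centred on y = 0, running 82 mm inwards along x. The plunger stands on top at x = +8, y = +20 mm; its bushing is 14 mm across and ends 58 mm up.
- mouth (a point): Centre of the channel mouth on the viewer's -x face, 35 mm above the bench; same axes as the viewer. The slide is drawn out along this frame's -x.
- plunger_knob (a point): Centre of the plunger's black round knob, 20 mm across (18 mm at its foot) and 30 mm high (15 mm above and below this point); about 78 mm above the bench when down. Moves straight up with the plunger.
- plunger (a joint): Height of the plunger in m: 0 = fully down (its 6 mm pin stands in a side notch of the slide and stops it after about 4 mm), 0.014 = fully up, slide free above 0.010. Friction of about 2.5 N holds it where it is left.
- slide_fin (a point): Middle of the graspable upper part of the tint slide's red fin, 30 mm above the slide's underside. The fin is 28 mm long (slide x), 10 mm thick (slide y, the way to pinch it) and stands on the plate from 8 to 44 mm above the underside, so fingertips should stay less than 21 mm below this point. Axes as the slide's: +x towards the window end, z up. When the slide is home the fin is centred 30 mm outside the channel mouth.
- slide_center (a point): Centre of the tint slide's plate, 4 mm above its underside: aluminium plate 130 (x) x 50 (y) x 8 mm, about 100 g, round violet window on its upper side; the fin is centred 45 mm from here towards -x. Home, the plate reaches 80 mm into the channel with 2 mm of play up and down and 2.4 mm from side to side in all; it is clear of the channel when this point is more than 65 mm outside the mouth. Its z axis points up when the window side is up.
- tray: Tray fixed to the bench, 170 (x) x 100 (y) x 16 mm high outside, light wooden walls 5 mm thick, blue padded floor 160 x 90 mm, 7 mm above its underside. Origin: centre of its underside. The slide fits lengthwise along the tray's x, either way round.
- clamp_block_rear: Fixed obstacle between viewer and tray, on the robot's side: a pale clamp block about 70 x 150 mm and 115 mm high with bolt heads on top, its long side pointing roughly at the robot; origin under its middle. Carry the slide and the gripper over it or round it.
- cup: Bystander: pale cup, 60 mm across, 101 mm high; origin at the centre of its foot.
- bottle: Bystander: small brown dropper bottle, 34 mm across, 102 mm high; origin at its foot.
- wrench: Bystander: open-ended wrench lying flat, 168 mm long, 8 mm thick; origin at its middle.
- bolt: Bystander: cap bolt standing on its head, 19 mm across, 52 mm high; origin at its foot.

How it is judged (in metres and radians):
On the way, in this order (a step that is already met when the one before it is completed fails the run):
1. the plunger is up while the slide is still home (value of joint plunger above 0.01 m and x of slide_center in the frame of mouth above 0 m), for 0.2 s.
2. the slide has been drawn clear of the channel, level (x of slide_center in the frame of mouth below -0.065 m and angle between slide_center's own z axis and vertical below 0.2 rad), for 0.1 s.
At the end, for the whole second after the job is handed in: The slide lies at rest, flat (within 3.4 degrees) and window side up on the tray's padded floor, between its walls (plate centre within 20 mm along and 25 mm across of the tray's centre); the plunger is still up (above 8 mm) (x of slide_center in the frame of tray between -0.02 and 0.02 m and y of slide_center in the frame of tray between -0.025 and 0.025 m and z of slide_center in the frame of tray between 0.007 and 0.015 m and angle between slide_center's own z axis and vertical below 0.06 rad and linear speed of slide below 0.01 m/s and value of joint plunger above 0.008 m); the robot touches nothing.
It fails at once if the slide is tipped more than 20 degrees (angle between slide_center's own z axis and vertical above 0.35 rad).
It fails at once if the slide is forced against the viewer (over 30 N) (contact force between slide and viewer above 30 N).
It fails at once if the slide is dropped: falls freely from more than about 10 mm (linear speed of slide above 0.45 m/s and contact force between slide and the fingers below 0.5 N).
It fails at once if a bystander is moved more than 30 mm (distance of any of cup, bottle, wrench, bolt from where it was at the start of the episode above 0.03 m).
It also fails if it takes over 54 s, if anything falls off the work surface, if the arm or the gripper's body presses on something with over 40 N, if the wrist force passes 120 N, or if a joint passes its speed limit or range.

## Working session

There is one attempt and no reset: what is moved stays moved. The work goes in short steps, Python scripts to look and compute and a tool call to move; the robot and the scene stay as the last step left them, time stands still between calls to the robot, and variables do not carry over. Pictures are saved under pics/ and viewed, and the job is handed in when it is done.

Besides the shell and the picture viewer there is one more tool, called after "Request:" by a JSON object that holds its "op" and its "data". move_arm: Moves the arm, as the interface text tells. Its arguments: {"type":"object","properties":{"motion":{"type":"array","items":{"type":"array"}},"gripper":{"type":"number"}},"required":["motion"]}

```bash
mkdir -p pics; ls; cat > h.py <<'E'
import numpy as np, cv2
from workcell import ctrl
from scipy.spatial.transform import Rotation as Rn
def save(cam,fn):
    im=ctrl.get_image(cam); cv2.imwrite('pics/'+fn,im['pixels'][:,:,::-1]); return im
def proj(im,X):
    c=im['R']@np.array(X,float)+np.array(im['t']).ravel(); p=im['camera_matrix']@c; return p[:2]/p[2]
def backz(im,uv,z):
    K=im['camera_matrix'];R=im['R'];t=np.array(im['t']).ravel()
    d=R.T@np.linalg.inv(K)@np.array([uv[0],uv[1],1.]); C=-R.T@t
    return C+d*(z-C[2])/d[2]
E
python3 - <<'E'
from h import *
np.set_printoptions(precision=1,suppress=True)
a=save('side','s0.png');b=save('top','t0.png')
for n,i in(('side',a),('top',b)): print(n,-i['R'].T@np.array(i['t']).ravel(), i['camera_matrix'][0,0])
for n in ['viewer','mouth','plunger_knob','slide_fin','slide_center','tray','clamp_block_rear','cup','bottle','wrench','bolt']:
    for c in('top','side'):
        r=ctrl.pinpoint(c,n); print(n,c,[(np.array(d['location']),round(d['p'],2)) for d in r[:2]])
o=ctrl.get_obs(); print(o['t'],o['ee_pos'],np.array(o['orientation']),o['width'],o['qpos'])
E
```

```text
pics
side [251.7 757.  598.2] 484.27880684790387
top [ 510.9   27.7 1128.2] 481.3316413622612
viewer top [(array([ 652.6, -102.8,    1.1]), 0.81)]
viewer side [(array([651.6, -98.4,  -2.7]), 0.77)]
mouth top [(array([801.6, -36.2,  -2.1]), 0.24)]
mouth side [(array([ 596. , -107.6,   32.7]), 0.59)]
plunger_knob top [(array([660.9, -82.7,  80.5]), 0.54)]
plunger_knob side [(array([661.8, -80.1,  82.2]), 0.61)]
slide_fin top [(array([ 564.5, -112.9,   60.6]), 0.6), (array([577.4,  26.7,   1.4]), 0.33)]
slide_fin side [(array([ 564.2, -110. ,   57.2]), 0.93)]
slide_center top [(array([ 565.2, -112.7,   60.1]), 0.69), (array([ 608.8, -109.8,   30.1]), 0.63)]
slide_center side [(array([ 606.3, -104.8,   31.5]), 0.61), (array([ 565.3, -112.5,   60.8]), 0.22)]
tray top [(array([546.8, 198.3,  -0.5]), 0.94)]
tray side [(array([550.7, 195.4,   0.4]), 0.64)]
clamp_block_rear top []
clamp_block_rear side []
cup top [(array([800.9, -36.2,   0.2]), 0.62), (array([661.9, -80.5,  78.9]), 0.23)]
cup side [(array([802.3, -35.9,  -0.4]), 0.75)]
bottle top [(array([762.9, 239.9,   2.6]), 0.53)]
bottle side [(array([763.1, 246.5,  -4.4]), 0.69)]
wrench top [(array([576. ,  29.6,  -0.3]), 0.86)]
wrench side [(array([576.4,  30.7,   2.9]), 0.6)]
bolt top [(array([738.4, 200.3,  -2. ]), 0.48)]
bolt side [(array([743.9, 197.1,  -1.7]), 0.65)]
1.2 [ 270.1 -563.6  222.7] [-2.7  1.7 -0. ] 87.7977021952026 [-1.1  0.4  1.6  0.   1.1 -0. ]
```

View pics/s0.png

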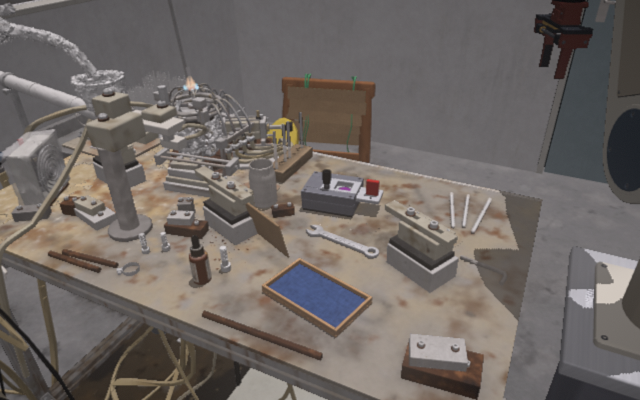

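View pics/t0.png

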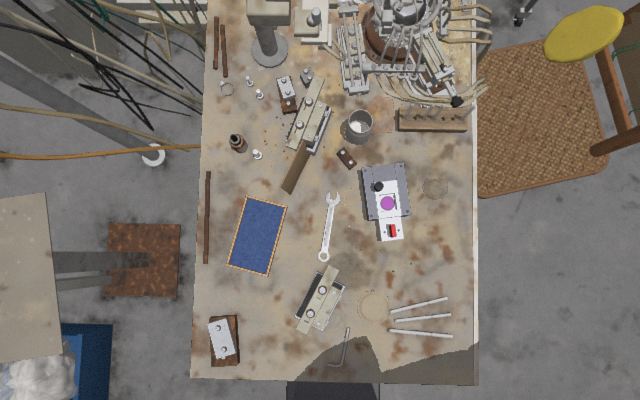

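```bash
python3 - <<'E'
from h import *
np.set_printoptions(precision=1,suppress=True)
a=cv2.imread('pics/t0.png')
cv2.imwrite('pics/t0a.png',cv2.resize(a[150:250,340:430],None,fx=6,fy=6,interpolation=cv2.INTER_CUBIC))
b=cv2.imread('pics/s0.png')
cv2.imwrite('pics/s0a.png',cv2.resize(b[160:225,290:395],None,fx=7,fy=7,interpolation=cv2.INTER_CUBIC))
im=ctrl.get_image('top')
for n,z in (('viewer',50),('tray',16),('slide_fin',74),('slide_center',38)):
  for r in ctrl.regions_of('top',n)[:2]:
    m=r['mask']; ys,xs=np.nonzero(m)
    P=np.array([backz(im,(x,y),z)[:2] for x,y in zip(xs,ys)],np.float32)
    rr=cv2.minAreaRect(P); print(n,r['p'],len(xs),rr, xs.min(),xs.max(),ys.min(),ys.max())
E
```

```text
viewer 0.71 2066 ((654.1525268554688, -97.57024383544922), (122.42573547363281, 99.22355651855469), 7.958473205566406) 361 410 163 220
tray 0.68 3175 ((549.1975708007812, 194.14166259765625), (102.56378173828125, 169.707763671875), 76.27227020263672) 227 287 196 275
slide_fin 0.73 763 ((594.6738891601562, -103.66506958007812), (101.36109924316406, 51.33158493041992), 6.092270851135254) 378 402 194 240
slide_center 0.65 785 ((598.8768310546875, -108.72317504882812), (106.00859832763672, 50.9229850769043), 6.72214937210083) 379 402 193 240
```

View pics/t0a.png

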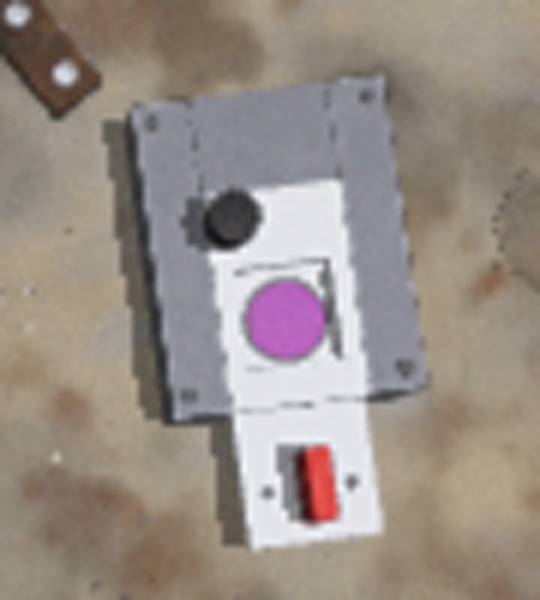

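View pics/s0a.png

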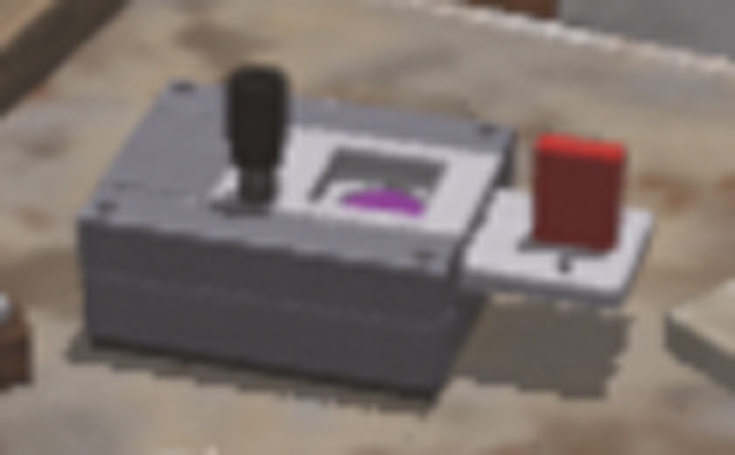

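```bash
python3 - <<'E'
from h import *
np.set_printoptions(precision=1,suppress=True)
im=ctrl.get_image('top')
def bp(U,V,z): return backz(im,((U+.5)/6-.5+340,(V+.5)/6-.5+150),z)
c=[bp(*p,50) for p in [(130,108),(384,76),(427,385),(172,421)]]
for i in range(4):
    d=c[(i+1)%4]-c[i]; print(c[i],np.linalg.norm(d),np.degrees(np.arctan2(d[1],d[0])))
ctr=np.mean(c,0);print('ctr',ctr)
p=[bp(*q,38) for q in [(250,550),(383,530)]]; d=p[0]-p[1]; print(p,np.linalg.norm(d),np.degrees(np.arctan2(d[1],d[0])))
f=[bp(*q,74) for q in [(306,523),(334,520),(329,446),(303,450)]];print('fin top',f,np.mean(f,0))
k=bp(233,217,93);print('knob',k)
y=np.radians(8);R=np.array([[np.cos(y),-np.sin(y)],[np.sin(y),np.cos(y)]])
print('pred knob',ctr[:2]+R@[8,20],'fin',ctr[:2]+R@[-90,0],'mouth',ctr[:2]+R@[-60,0])
o=ctrl.get_obs(); print(Rn.from_rotvec(o['orientation']).as_matrix(),o['orientation'],o['t'])
# block
for cam in('top','side'):
  for r in ctrl.boxes_of(cam,'clamp_block_rear')[:3]: print(cam,r)
b=cv2.imread('pics/t0.png')
cv2.imwrite('pics/t0b.png',cv2.resize(b[185:345,220:380],None,fx=3.7,fy=3.7,interpolation=cv2.INTER_CUBIC))
E
```

```text
[707.1 -43.1  50. ] 96.6079206357056 -81.57287680845174
[ 721.2 -138.7   50. ] 117.90226849049043 -171.81997680786128
[ 604.5 -155.4   50. ] 96.17621736236057 99.30669210157285
[589.  -60.5  50. ] 119.37756901245571 8.395714581766061
ctr [655.5 -99.4  50. ]
[array([541.9, -91.5,  38. ]), array([ 550.5, -141.3,   38. ])] 50.55928485740389 99.82707840293969
fin top [array([ 551.1, -107.7,   74. ]), array([ 552.4, -117.9,   74. ]), array([ 579.4, -115.9,   74. ]), array([ 577.7, -106.4,   74. ])] [ 565.2 -112.    74. ]
knob [660.2 -78.   93. ]
pred knob [660.6 -78.5] fin [ 566.3 -112. ] mouth [ 596.  -107.8]
[[ 0.4 -0.9  0. ]
 [-0.9 -0.4  0. ]
 [ 0.  -0.  -1. ]] [-2.7  1.7 -0. ] 1.5
```

View pics/t0b.png

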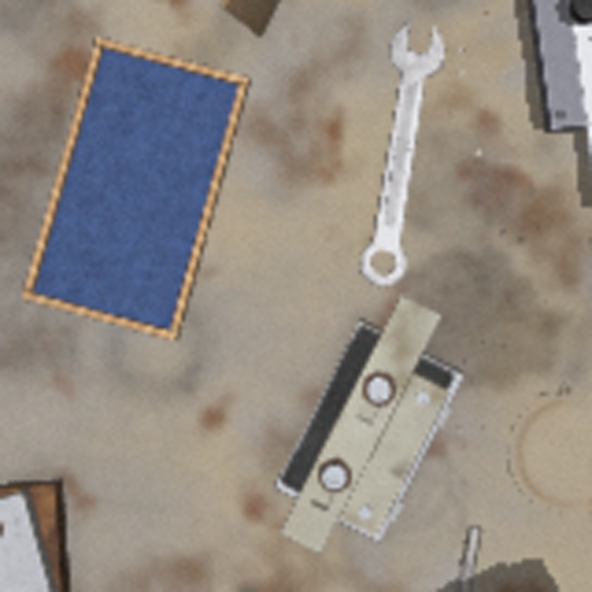

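```bash
cat >> h.py <<'E'
YV=8.4
def Rdes(yawx):  # tool z down, tool x at world yaw
    a=np.radians(yawx); x=np.array([np.cos(a),np.sin(a),0]); z=np.array([0,0,-1.]); return np.c_[x,np.cross(z,x),z]
def plan(tgt,yawx):
    o=ctrl.get_obs(); R=Rn.from_rotvec(o['orientation']).as_matrix()
    s=R.T@(np.array(tgt)-o['ee_pos'])/150; w=Rn.from_matrix(R.T@Rdes(yawx)).as_rotvec(degrees=True)/60
    print('t %.2f'%o['t'],'pos',np.round(o['ee_pos'],1),'shift',np.round(s,4),'turn',np.round(w,4),'ft',np.round(o['ft_force'],1),'w',round(o['width'],1))
E
python3 - <<'E'
from h import *
plan((660.7,-79.5,150),-81.6)
E
```

```text
t 1.60 pos [ 270.1 -563.6  222.7] shift [-1.7851 -3.7431  0.4845] turn [0.000e+00 1.000e-04 2.867e-01] ft [0.5 0.9 1.2] w 88.0
```

Request:
{"op": "move_arm", "data": {"motion": [[[-0.12,-0.25,0],[0,0,0]],[[-0.24,-0.5,0],[0,0,0]],[[-0.36,-0.75,0],[0,0,0]],[[-0.48,-1,0],[0,0,0]],[[-0.48,-1,0],[0,0,0]]], "gripper": 0.5}}

```text
t: 2.22
ee_pos: [375.6, -432.1, 222.8]
orientation: [-2.661, 1.67, 0.0]
ft_force: [-0.9, -0.3, -0.4]
width: 44.8
```

Request:
{"op": "move_arm", "data": {"motion": [[[-0.16,-0.33,0],[0,0,0]],[[-0.32,-0.66,0],[0,0,0]],[[-0.48,-1,0],[0,0,0]],[[-0.48,-1,0],[0,0,0]],[[-0.48,-1,0],[0,0,0]]]}}

```text
t: 2.85
ee_pos: [478.0, -305.0, 222.6]
orientation: [2.658, -1.674, -0.0]
ft_force: [-0.7, 0.4, -0.2]
width: 44.0
```

Request:
{"op": "move_arm", "data": {"motion": [[[-0.16,-0.33,0],[0,0,0]],[[-0.32,-0.66,0],[0,0,0]],[[-0.48,-1,0],[0,0,0]],[[-0.48,-1,0],[0,0,0]],[[-0.48,-1,0],[0,0,0]]]}}

```text
t: 3.48
ee_pos: [581.6, -176.0, 222.4]
orientation: [2.657, -1.675, -0.001]
ft_force: [-0.0, 0.4, -0.3]
width: 44.2
```

```bash
python3 - <<'E'
from h import *
plan((660.7,-79.5,150),-81.6)
E
```

```text
t 3.48 pos [ 581.6 -176.   222.4] shift [-0.3534 -0.7536  0.482 ] turn [ 9.000e-04 -1.000e-04  2.856e-01] ft [-0.   0.4 -0.3] w 44.2
```

Request:
{"op": "move_arm", "data": {"motion": [[[-0.12,-0.25,0.12],[0,0,0.14]],[[-0.24,-0.5,0.3],[0,0,0.286]],[[-0.346,-0.744,0.48],[0,0,0.286]],[[-0.346,-0.744,0.48],[0,0,0.286]],[[-0.346,-0.744,0.48],[0,0,0.286]]]}}

```text
t: 4.1
ee_pos: [660.0, -81.4, 150.9]
orientation: [2.377, -2.053, -0.0]
ft_force: [0.1, -0.4, 0.5]
width: 44.1
```

```bash
python3 - <<'E'
from h import *
plan((660.7,-79.5,66),-81.6)
im=save('top','t1.png');b=cv2.imread('pics/t1.png')
cv2.imwrite('pics/t1a.png',cv2.resize(b[140:250,330:440],None,fx=5,fy=5,interpolation=cv2.INTER_CUBIC))
im=save('side','s1.png');b=cv2.imread('pics/s1.png')
cv2.imwrite('pics/s1a.png',cv2.resize(b[110:225,270:395],None,fx=5,fy=5,interpolation=cv2.INTER_CUBIC))
E
```

```text
t 4.10 pos [660.  -81.4 150.9] shift [-0.0121 -0.0066  0.5661] turn [ 0.0005 -0.0003 -0.0009] ft [ 0.1 -0.4  0.5] w 44.1
```

View pics/t1a.png

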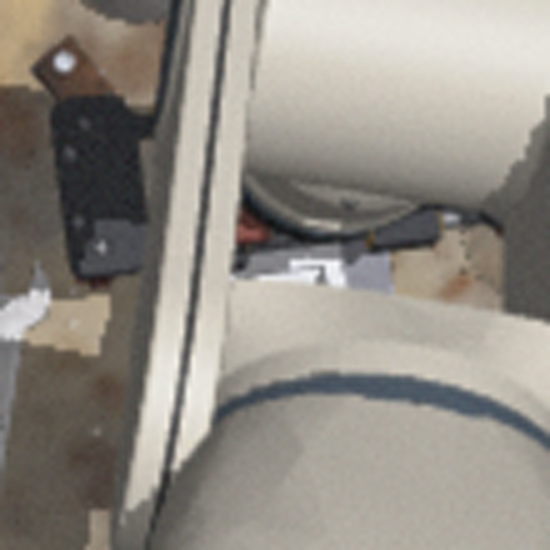

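View pics/s1a.png

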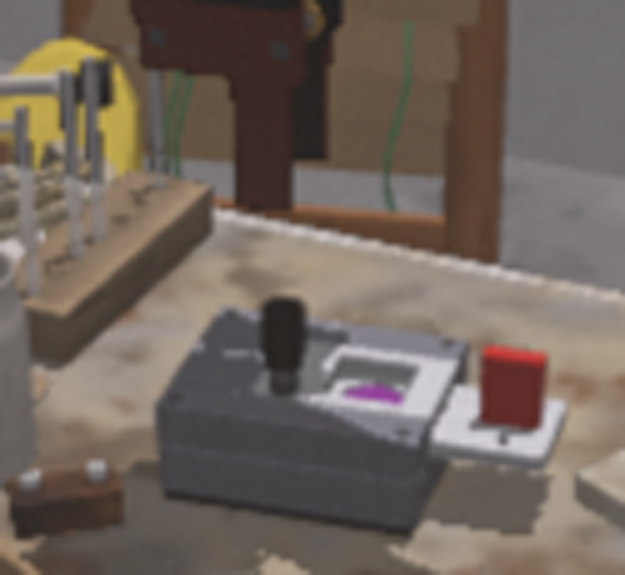

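Request:
{"op": "move_arm", "data": {"motion": [[[0,-0.005,0.14],[0,0,0]],[[-0.005,-0.005,0.3],[0,0,0]],[[-0.01,-0.006,0.44],[0,0,0]],[[-0.01,-0.006,0.555],[0,0,0]],[[-0.01,-0.006,0.555],[0,0,0]]]}}

```text
t: 4.82
ee_pos: [660.3, -77.7, 65.5]
orientation: [2.378, -2.051, -0.004]
ft_force: [0.5, 0.2, 0.6]
width: 43.7
```

```bash
python3 - <<'E'
from h import *
plan((660.7,-79.5,66),-81.6)
im=save('side','s2.png');b=cv2.imread('pics/s2.png')
cv2.imwrite('pics/s2a.png',cv2.resize(b[110:225,270:395],None,fx=5,fy=5,interpolation=cv2.INTER_CUBIC))
E
```

```text
t 4.83 pos [660.3 -77.7  65.5] shift [ 0.0124 -0.0011 -0.0032] turn [0.0028 0.0008 0.0006] ft [0.5 0.2 0.6] w 43.7
```

View pics/s2a.png

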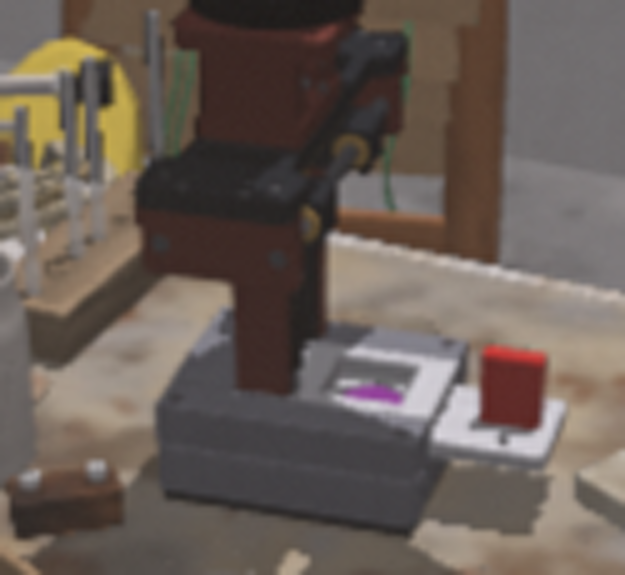

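Request:
{"op": "move_arm", "data": {"motion": [[[0.01,0,0],[0,0,0]],[[0.01,0,0],[0,0,0]],[[0.01,0,0],[0,0,0]],[[0.01,0,0],[0,0,0]],[[0.01,0,0],[0,0,0]]], "gripper": 0.26}}

```text
t: 5.5
ee_pos: [661.7, -79.2, 67.6]
orientation: [-2.379, 2.052, -0.0]
ft_force: [1.0, -0.4, 0.3]
width: 22.6
```

Request:
{"op": "move_arm", "data": {"motion": [[[0,0,0],[0,0,0]],[[0,0,0],[0,0,0]],[[0,0,0],[0,0,0]],[[0,0,0],[0,0,0]],[[0,0,0],[0,0,0]]], "gripper": 0.23}}

```text
t: 6.12
ee_pos: [661.6, -78.8, 67.5]
orientation: [-2.379, 2.052, 0.001]
ft_force: [-0.6, 5.9, 1.8]
width: 20.3
```

Request:
{"op": "move_arm", "data": {"motion": [[[-0.004,0,0],[0,0,0]],[[-0.006,0,0],[0,0,0]],[[-0.006,0,0],[0,0,0]],[[-0.006,0,0],[0,0,0]],[[-0.006,0,0],[0,0,0]]], "gripper": 0.21}}

```text
t: 6.75
ee_pos: [661.6, -78.5, 67.5]
orientation: [2.379, -2.052, 0.0]
ft_force: [0.3, 1.5, 1.7]
width: 18.8
```

Request:
{"op": "move_arm", "data": {"motion": [[[0,0,0],[0,0,0]],[[0,0,0],[0,0,0]],[[0,0,0],[0,0,0]],[[0,0,0],[0,0,0]],[[0,0,0],[0,0,0]]], "gripper": 0.1}}

```text
t: 7.38
ee_pos: [661.6, -78.5, 67.5]
orientation: [2.379, -2.052, 0.0]
ft_force: [0.1, -0.7, 2.4]
width: 19.2
```

Request:
{"op": "move_arm", "data": {"motion": [[[0,0,-0.017],[0,0,0]],[[0,0,-0.034],[0,0,0]],[[0,0,-0.051],[0,0,0]],[[0,0,-0.068],[0,0,0]],[[0,0,-0.085],[0,0,0]]]}}

```text
t: 8.0
ee_pos: [661.6, -78.5, 80.4]
orientation: [2.379, -2.052, 0.0]
ft_force: [1.7, -2.9, -3.0]
width: 19.2
```

Request:
{"op": "move_arm", "data": {"motion": [[[0,0,-0.002],[0,0,0]],[[0,0,-0.004],[0,0,0]],[[0,0,-0.006],[0,0,0]],[[0,0,-0.006],[0,0,0]],[[0,0,-0.006],[0,0,0]]]}}

```text
t: 8.62
ee_pos: [661.5, -78.5, 80.7]
orientation: [2.379, -2.052, -0.0]
ft_force: [4.1, -3.5, -9.8]
width: 19.2
```

Request:
{"op": "move_arm", "data": {"motion": [[[0,0,0],[0,0,0]],[[0,0,0],[0,0,0]],[[0,0,0],[0,0,0]],[[0,0,0],[0,0,0]],[[0,0,-0.05],[0,0,0]]], "gripper": 0.45}}

```text
t: 9.25
ee_pos: [661.0, -78.2, 88.4]
orientation: [2.378, -2.052, -0.002]
ft_force: [-0.1, -0.1, 0.4]
width: 39.4
```

Request:
{"op": "move_arm", "data": {"motion": [[[0,0,-0.1],[0,0,0]],[[0,0,-0.25],[0,0,0]],[[0,0,-0.4],[0,0,0]],[[0,0,-0.4],[0,0,0]],[[0,0,-0.4],[0,0,0]]]}}

```text
t: 9.88
ee_pos: [661.2, -78.3, 148.5]
orientation: [2.379, -2.052, -0.0]
ft_force: [0.7, -0.5, 0.2]
width: 39.4
```

```bash
python3 - <<'E'
from h import *
im=save('side','s3.png');b=cv2.imread('pics/s3.png')
cv2.imwrite('pics/s3a.png',cv2.resize(b[110:225,270:395],None,fx=5,fy=5,interpolation=cv2.INTER_CUBIC))
print(ctrl.pinpoint('side','plunger_knob')[:1])
print(ctrl.pinpoint('side','slide_fin')[:1])
# predicted fin
y=np.radians(8.4);x=np.array([np.cos(y),np.sin(y)]);yy=np.array([-x[1],x[0]])
k=np.array([660.5,-78.5]); print('fin from knob',k-98*x-20*yy)
plan((565,-112.5,120),-81.6)
E
```

```text
[{'location': [661.0, -80.2, 94.3], 'p': 0.67}]
[{'location': [562.7, -112.2, 58.1], 'p': 0.58}]
fin from knob [ 566.47297194 -112.60158346]
t 10.03 pos [660.9 -78.3 147.5] shift [0.1321 0.6654 0.1847] turn [0.0016 0.0005 0.0007] ft [ 0.4 -0.3  0.3] w 39.6
```

View pics/s3a.png

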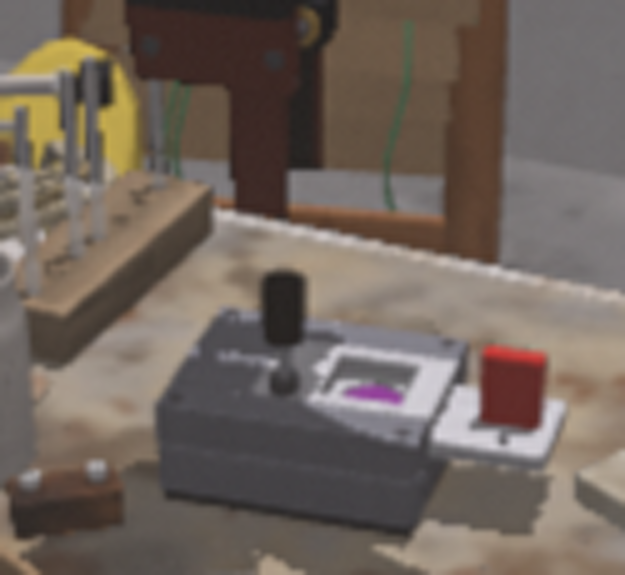

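```bash
python3 - <<'E'
from h import *
np.set_printoptions(precision=0,suppress=True)
im=ctrl.get_image('top')
for p in [(329,265),(345,286),(321,330),(306,334),(296,317),(318,272),(340,270)]:
    print(p,backz(im,p,115),backz(im,p,60))
plan((565.8,-112.5,110),-81.6)
E
```

```text
(329, 265) [488.  25. 115.] [486.  25.  60.]
(345, 286) [445.  -9. 115.] [442. -11.  60.]
(321, 330) [354.  39. 115.] [346.  40.  60.]
(306, 334) [345.  70. 115.] [336.  72.  60.]
(296, 317) [379.  91. 115.] [372.  95.  60.]
(318, 272) [473.  48. 115.] [471.  49.  60.]
(340, 270) [478.   2. 115.] [476.   1.  60.]
t 10.07 pos [661. -78. 148.] shift [0. 1. 0.] turn [0. 0. 0.] ft [-1. -0. -0.] w 39.6
```

Request:
{"op": "move_arm", "data": {"motion": [[[0.05,0.2,0],[0,0,0]],[[0.09,0.45,0],[0,0,0]],[[0.134,0.658,0.1],[0,0,0]],[[0.134,0.658,0.24],[0,0,0]],[[0.134,0.658,0.24],[0,0,0]]], "gripper": 0.4}}

```text
t: 10.7
ee_pos: [565.4, -112.6, 111.1]
orientation: [2.377, -2.051, -0.005]
ft_force: [0.5, -0.2, 0.2]
width: 35.2
```

```bash
python3 - <<'E'
from h import *
im=save('side','s4.png');b=cv2.imread('pics/s4.png')
cv2.imwrite('pics/s4a.png',cv2.resize(b[90:240,290:440],None,fx=4,fy=4,interpolation=cv2.INTER_CUBIC))
im=save('top','t4.png')
plan((565.8,-112.5,43),-81.6)
E
```

```text
t 10.80 pos [ 567.2 -112.7  112.6] shift [-0.0026  0.0092  0.4643] turn [0.0001 0.0001 0.0008] ft [ 0.3 -0.3 -0.1] w 35.0
```

View pics/s4a.png

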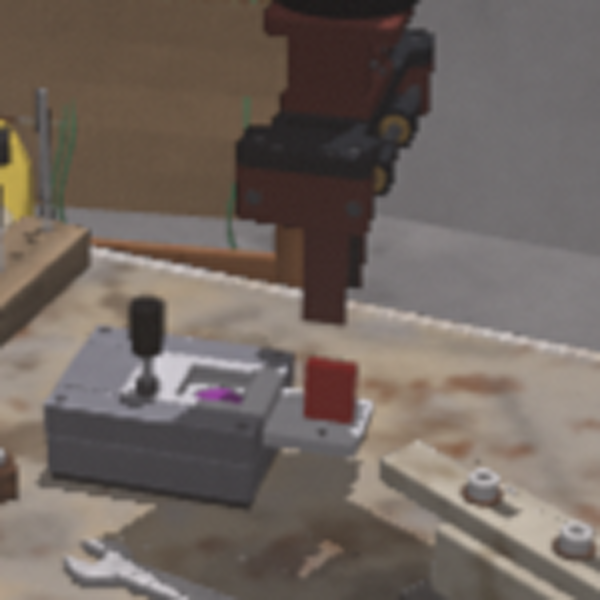

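View pics/t4.png

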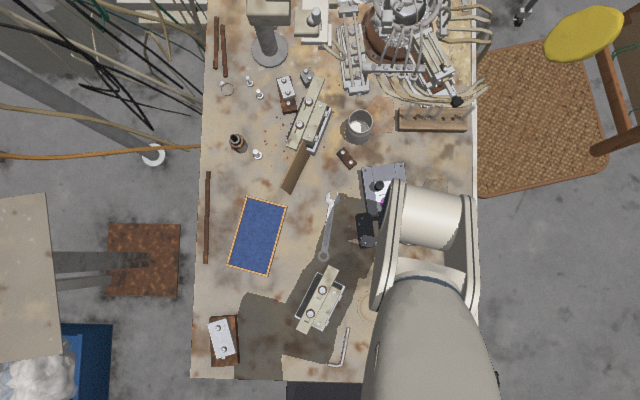

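Request:
{"op": "move_arm", "data": {"motion": [[[-0.002,0.005,0.12],[0,0,0]],[[-0.003,0.005,0.24],[0,0,0]],[[-0.003,0.005,0.36],[0,0,0]],[[-0.003,0.005,0.45],[0,0,0]],[[-0.003,0.005,0.45],[0,0,0]]], "gripper": 0.22}}

```text
t: 11.42
ee_pos: [565.1, -112.2, 43.5]
orientation: [2.378, -2.051, -0.004]
ft_force: [-0.0, 0.8, -0.4]
width: 19.1
```

```bash
python3 - <<'E'
from h import *
im=save('side','s5.png');b=cv2.imread('pics/s5.png')
cv2.imwrite('pics/s5a.png',cv2.resize(b[140:225,310:410],None,fx=7,fy=7,interpolation=cv2.INTER_CUBIC))
plan((565.8,-112.5,43),-81.6)
E
```

```text
t 11.47 pos [ 565.7 -112.3   44.4] shift [ 0.0013 -0.0003  0.0092] turn [0.0011 0.0004 0.0007] ft [-0.2 -0.2  0.8] w 19.5
```

View pics/s5a.png

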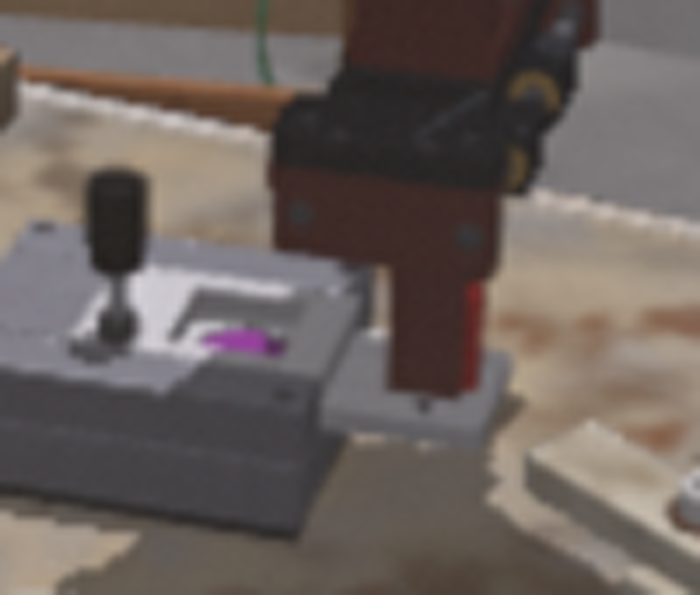

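Request:
{"op": "move_arm", "data": {"motion": [[[0,0,0.004],[0,0,0]],[[0,0,0.007],[0,0,0]],[[0,0,0.007],[0,0,0]],[[0,0,0.007],[0,0,0]],[[0,0,0.007],[0,0,0]]], "gripper": 0.15}}

```text
t: 12.1
ee_pos: [566.1, -112.4, 44.2]
orientation: [-2.379, 2.052, -0.0]
ft_force: [-0.3, 0.2, 0.1]
width: 13.3
```

Request:
{"op": "move_arm", "data": {"motion": [[[0,0,0],[0,0,0]],[[0,0,0],[0,0,0]],[[0,0,0],[0,0,0]],[[0,0,0],[0,0,0]],[[0,0,0],[0,0,0]]], "gripper": 0.135}}

```text
t: 12.72
ee_pos: [566.1, -112.4, 44.0]
orientation: [-2.379, 2.052, -0.0]
ft_force: [-0.7, 0.1, 0.8]
width: 11.7
```

Request:
{"op": "move_arm", "data": {"motion": [[[0,0,0],[0,0,0]],[[0,0,0],[0,0,0]],[[0,0,0],[0,0,0]],[[0,0,0],[0,0,0]],[[0,0,0],[0,0,0]]], "gripper": 0.12}}

```text
t: 13.35
ee_pos: [566.0, -112.4, 44.0]
orientation: [2.379, -2.052, -0.0]
ft_force: [-0.3, -0.0, -0.4]
width: 10.3
```

Request:
{"op": "move_arm", "data": {"motion": [[[0,0,0],[0,0,0]],[[0,0,0],[0,0,0]],[[0,0,0],[0,0,0]],[[0,0,0],[0,0,0]],[[0,0,0],[0,0,0]]], "gripper": 0.05}}

```text
t: 13.98
ee_pos: [566.0, -112.4, 44.0]
orientation: [2.379, -2.052, -0.0]
ft_force: [-0.6, -0.7, -0.1]
width: 10.0
```

Request:
{"op": "move_arm", "data": {"motion": [[[0,0,-0.004],[0,0,0]],[[0,0.02,-0.005],[0,0,0]],[[0,0.04,-0.005],[0,0,0]],[[0,0.06,-0.005],[0,0,0]],[[0,0.08,-0.005],[0,0,0]]]}}

```text
t: 14.6
ee_pos: [553.9, -114.2, 44.8]
orientation: [2.379, -2.052, -0.0]
ft_force: [0.6, -0.5, -0.3]
width: 9.7
```

Request:
{"op": "move_arm", "data": {"motion": [[[0,0.02,0],[0,0,0]],[[0,0.04,0],[0,0,0]],[[0,0.06,0],[0,0,0]],[[0,0.08,0],[0,0,0]],[[0,0.1,0],[0,0,0]]]}}

```text
t: 15.22
ee_pos: [539.2, -116.4, 44.8]
orientation: [-2.379, 2.052, -0.0]
ft_force: [-0.6, 0.1, -0.4]
width: 9.8
```

Request:
{"op": "move_arm", "data": {"motion": [[[0,0.025,0],[0,0,0]],[[0,0.05,0],[0,0,0]],[[0,0.075,0],[0,0,0]],[[0,0.1,0],[0,0,0]],[[0,0.12,0],[0,0,0]]]}}

```text
t: 15.85
ee_pos: [521.3, -119.0, 44.8]
orientation: [2.379, -2.052, -0.0]
ft_force: [0.6, -0.5, -1.2]
width: 10.0
```

```bash
python3 - <<'E'
from h import *
im=save('side','s6.png');b=cv2.imread('pics/s6.png')
cv2.imwrite('pics/s6a.png',cv2.resize(b[140:225,310:410],None,fx=7,fy=7,interpolation=cv2.INTER_CUBIC))
plan((565.8,-112.5,43),-81.6)
E
```

```text
t 15.90 pos [ 520.9 -119.    44.7] shift [ 0.0011 -0.3028  0.0113] turn [0.0005 0.0002 0.0006] ft [-0.3 -0.5 -0.6] w 9.9
```

View pics/s6a.png

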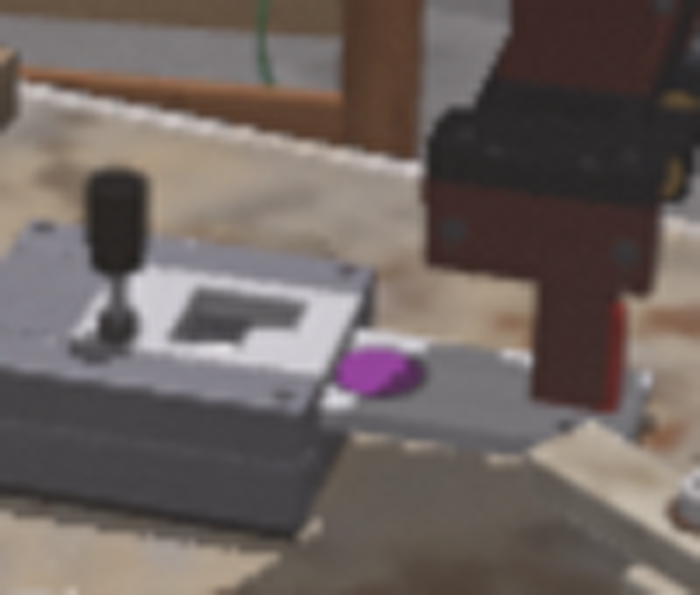

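Request:
{"op": "move_arm", "data": {"motion": [[[0,0.03,0],[0,0,0]],[[0,0.06,0],[0,0,0]],[[0,0.09,0],[0,0,0]],[[0,0.12,0],[0,0,0]],[[0,0.15,0],[0,0,0]]]}}

```text
t: 16.52
ee_pos: [499.0, -122.3, 44.8]
orientation: [-2.379, 2.052, -0.0]
ft_force: [-1.1, 1.3, -1.1]
width: 10.1
```

Request:
{"op": "move_arm", "data": {"motion": [[[0,0.04,0],[0,0,0]],[[0,0.08,0],[0,0,0]],[[0,0.12,0],[0,0,0]],[[0,0.16,0],[0,0,0]],[[0,0.18,0],[0,0,0]]]}}

```text
t: 17.15
ee_pos: [472.1, -126.3, 44.8]
orientation: [2.379, -2.052, -0.0]
ft_force: [0.2, -0.8, -0.4]
width: 10.0
```

```bash
python3 - <<'E'
from h import *
im=save('side','s7.png');b=cv2.imread('pics/s7.png')
cv2.imwrite('pics/s7a.png',cv2.resize(b[130:260,310:450],None,fx=5,fy=5,interpolation=cv2.INTER_CUBIC))
plan((565.8,-112.5,43),-81.6)
E
```

```text
t 17.20 pos [ 471.8 -126.3   44.8] shift [ 0.0011 -0.6331  0.0114] turn [0.0005 0.0002 0.0005] ft [ 0.4  0.3 -0.6] w 10.0
```

View pics/s7a.png

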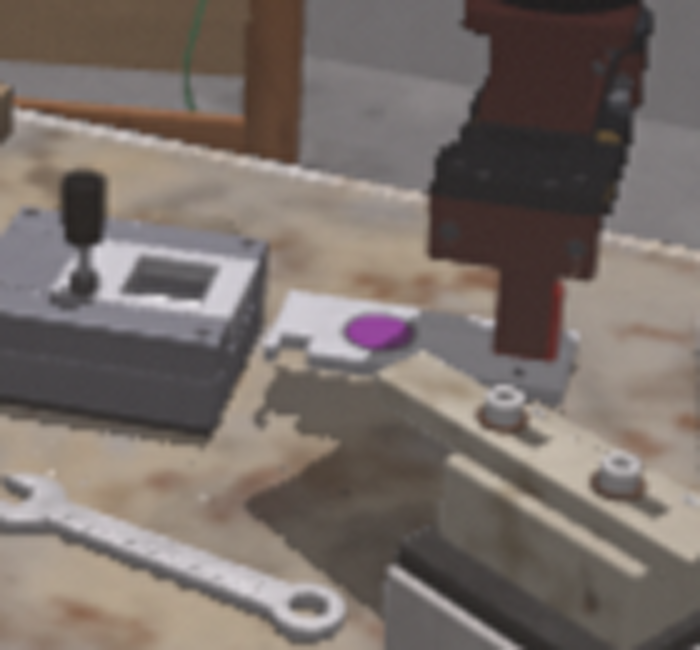

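Request:
{"op": "move_arm", "data": {"motion": [[[0,0,-0.1],[0,0,0]],[[0,0,-0.3],[0,0,0]],[[0,0,-0.55],[0,0,0]],[[0,0,-0.8],[0,0,0]],[[0,0,-0.96],[0,0,0]]]}}

```text
t: 17.82
ee_pos: [473.5, -126.4, 191.7]
orientation: [-2.378, 2.051, -0.005]
ft_force: [0.4, -0.6, -1.5]
width: 10.0
```

```bash
python3 - <<'E'
from h import *
plan((505.3,206.7,190),-103.7)
E
```

```text
t 17.82 pos [ 473.5 -126.4  191.7] shift [-2.1653 -0.5363  0.0102] turn [-0.0031 -0.0008  0.3692] ft [ 0.4 -0.6 -1.5] w 10.0
```

Request:
{"op": "move_arm", "data": {"motion": [[[-0.06,-0.015,0],[0,0,0]],[[-0.22,-0.055,0],[0,0,0]],[[-0.4,-0.1,0],[0,0,0]],[[-0.58,-0.145,0],[0,0,0]],[[-0.76,-0.19,0],[0,0,0]]]}}

```text
t: 18.45
ee_pos: [483.3, -7.8, 187.8]
orientation: [2.378, -2.051, -0.002]
ft_force: [0.5, 0.1, -0.9]
width: 9.8
```

Request:
{"op": "move_arm", "data": {"motion": [[[-0.18,-0.045,0],[0,0,0]],[[-0.36,-0.09,0],[0,0,0]],[[-0.54,-0.135,0],[0,0,0]],[[-0.72,-0.18,0],[0,0,0]],[[-0.9,-0.22,0],[0,0,0]]]}}

```text
t: 19.08
ee_pos: [495.9, 130.4, 187.6]
orientation: [2.378, -2.051, -0.002]
ft_force: [1.0, 0.1, -0.5]
width: 9.8
```

Request:
{"op": "move_arm", "data": {"motion": [[[-0.15,-0.04,0],[0,0,0.08]],[[-0.28,-0.07,0],[0,0,0.16]],[[-0.38,-0.095,0],[0,0,0.24]],[[-0.46,-0.11,0],[0,0,0.32]],[[-0.5,-0.126,0],[0,0,0.369]]]}}

```text
t: 19.7
ee_pos: [503.5, 207.0, 187.5]
orientation: [1.938, -2.47, -0.001]
ft_force: [-0.1, 0.3, -0.7]
width: 10.0
```

```bash
python3 - <<'E'
from h import *
plan((505.3,206.7,190),-103.7)
im=save('side','s8.png');im=save('top','t8.png')
plan((505.3,206.7,60),-103.7)
print(ctrl.pinpoint('top','tray')[:1],ctrl.pinpoint('side','tray')[:1])
E
```

```text
t 19.70 pos [503.5 207.  187.5] shift [-0.001  -0.0124 -0.0167] turn [ 0.0017 -0.001  -0.0011] ft [-0.1  0.3 -0.7] w 10.0
t 19.80 pos [503.7 206.9 187.7] shift [-0.0019 -0.0117  0.8511] turn [ 0.0014 -0.0007  0.0007] ft [ 0.1  0.7 -0.5] w 10.0
[{'location': [546.1, 198.5, -3.9], 'p': 0.95}] [{'location': [553.8, 195.9, -0.5], 'p': 0.86}]
```

View pics/s8.png

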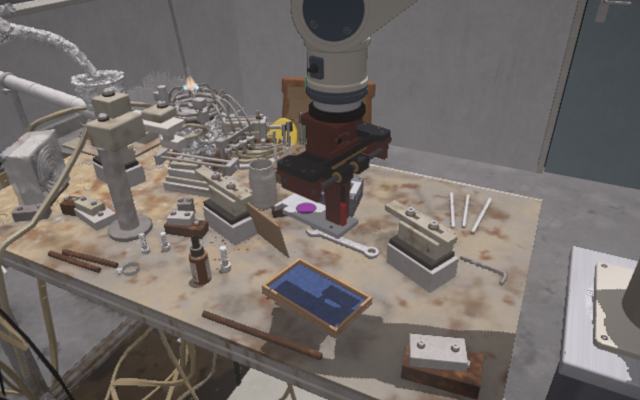

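View pics/t8.png

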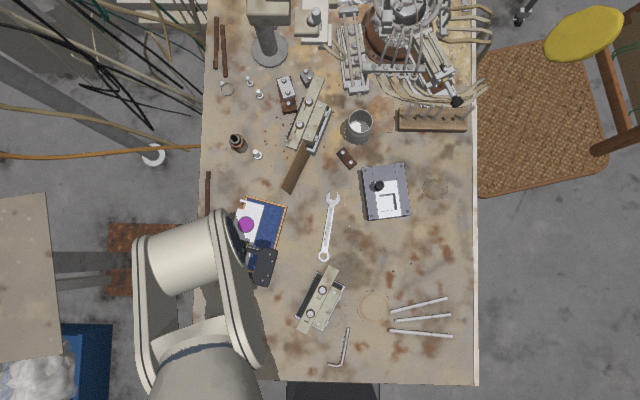

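Request:
{"op": "move_arm", "data": {"motion": [[[-0.001,-0.006,0.1],[0,0,0]],[[-0.002,-0.011,0.3],[0,0,0]],[[-0.002,-0.011,0.55],[0,0,0]],[[-0.002,-0.011,0.78],[0,0,0]],[[-0.002,-0.011,0.92],[0,0,0]]]}}

```text
t: 20.52
ee_pos: [504.8, 205.1, 48.0]
orientation: [1.939, -2.468, -0.001]
ft_force: [-0.3, -0.2, -1.1]
width: 9.9
```

```bash
python3 - <<'E'
from h import *
im=save('side','s9.png');b=cv2.imread('pics/s9.png')
cv2.imwrite('pics/s9a.png',cv2.resize(b[190:340,240:400],None,fx=4.5,fy=4.5,interpolation=cv2.INTER_CUBIC))
im=save('top','t9.png');b=cv2.imread('pics/t9.png')
cv2.imwrite('pics/t9a.png',cv2.resize(b[180:290,210:310],None,fx=5,fy=5,interpolation=cv2.INTER_CUBIC))
plan((505.3,206.7,22),-103.7)
for c in('top','side'): print([(np.round(d['location'],1),d['p']) for d in ctrl.pinpoint(c,'slide_center')[:2]])
E
```

```text
t 20.62 pos [504.  204.8  47.7] shift [-0.0151 -0.0063  0.1714] turn [ 0.0044 -0.0031 -0.0001] ft [ 0.4  0.6 -0.7] w 10.0
[(array([548.1, 192. ,  32.1]), 0.72)]
[(array([549.1, 197.4,  36.7]), 0.79)]
```

View pics/s9a.png

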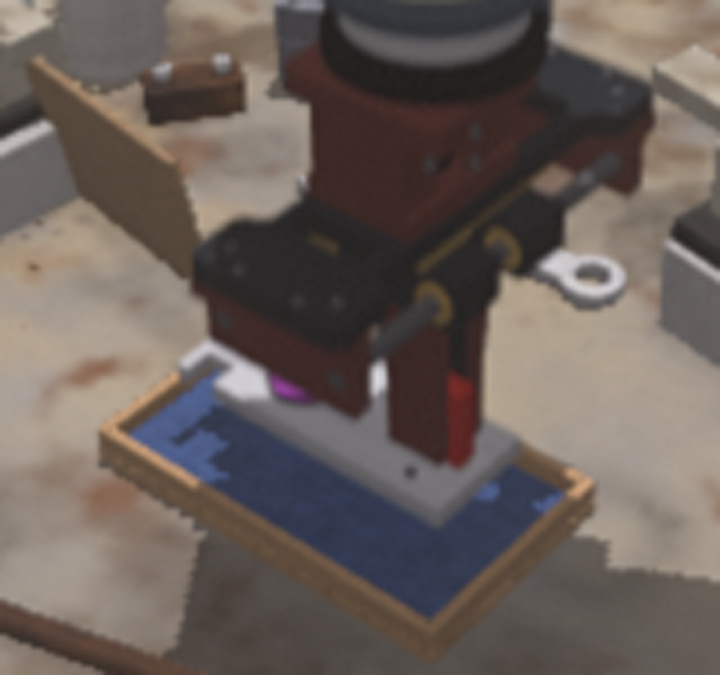

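View pics/t9a.png

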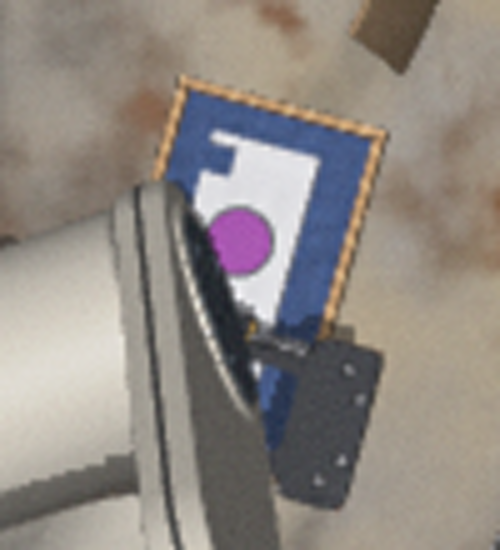

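Request:
{"op": "move_arm", "data": {"motion": [[[-0.006,-0.003,0.04],[0,0,0]],[[-0.012,-0.006,0.08],[0,0,0]],[[-0.012,-0.006,0.12],[0,0,0]],[[-0.012,-0.006,0.15],[0,0,0]],[[-0.012,-0.006,0.15],[0,0,0]]]}}

```text
t: 21.35
ee_pos: [507.2, 207.4, 27.9]
orientation: [1.94, -2.47, -0.0]
ft_force: [0.6, 0.4, -0.5]
width: 10.1
```

```bash
python3 - <<'E'
from h import *
plan((505.3,206.7,21),-103.7)
E
```

```text
t 21.35 pos [507.2 207.4  27.9] shift [0.0074 0.0114 0.0459] turn [ 0.0006 -0.0004 -0.    ] ft [ 0.6  0.4 -0.5] w 10.1
```

Request:
{"op": "move_arm", "data": {"motion": [[[0,0.005,0.012],[0,0,0]],[[0,0.01,0.022],[0,0,0]],[[0,0.01,0.032],[0,0,0]],[[0,0.01,0.036],[0,0,0]],[[0,0.01,0.04],[0,0,0]]]}}

```text
t: 21.98
ee_pos: [506.1, 207.9, 22.3]
orientation: [-1.941, 2.471, 0.0]
ft_force: [-0.0, -0.3, -0.8]
width: 9.8
```

Request:
{"op": "move_arm", "data": {"motion": [[[0,0,0.002],[0,0,0]],[[0,0,0.004],[0,0,0]],[[0,0,0.005],[0,0,0]],[[0,0,0.005],[0,0,0]],[[0,0,0.005],[0,0,0]]]}}

```text
t: 22.6
ee_pos: [506.1, 207.8, 21.6]
orientation: [-1.941, 2.471, 0.0]
ft_force: [-0.1, -0.1, -0.1]
width: 9.7
```

Request:
{"op": "move_arm", "data": {"motion": [[[0,0,0.002],[0,0,0]],[[0,0,0.004],[0,0,0]],[[0,0,0.006],[0,0,0]],[[0,0,0.006],[0,0,0]],[[0,0,0.006],[0,0,0]]]}}

```text
t: 23.22
ee_pos: [506.1, 207.8, 21.0]
orientation: [-1.941, 2.471, -0.0]
ft_force: [-1.9, -0.3, 5.6]
width: 9.8
```

Touching the floor (5.6 N). Release.

Request:
{"op": "move_arm", "data": {"motion": [[[0,0,0],[0,0,0]],[[0,0,0],[0,0,0]],[[0,0,0],[0,0,0]],[[0,0,0],[0,0,0]],[[0,0,0],[0,0,0]]], "gripper": 0.3}}

```text
t: 23.85
ee_pos: [506.1, 207.9, 20.6]
orientation: [1.941, -2.471, -0.0]
ft_force: [-0.2, 0.5, -0.2]
width: 26.5
```

Request:
{"op": "move_arm", "data": {"motion": [[[0,0,-0.03],[0,0,0]],[[0,0,-0.1],[0,0,0]],[[0,0,-0.25],[0,0,0]],[[0,0,-0.45],[0,0,0]],[[0,0,-0.65],[0,0,0]]]}}

```text
t: 24.48
ee_pos: [506.1, 207.9, 119.7]
orientation: [-1.94, 2.47, -0.0]
ft_force: [0.2, -0.7, 0.1]
width: 26.9
```

Request:
{"op": "move_arm", "data": {"motion": [[[0,0.1,-0.2],[0,0,0]],[[0.2,0.2,-0.4],[0,0,0]],[[0.5,0.2,-0.5],[0,0,0]],[[0.8,0.2,-0.5],[0,0,0]],[[1,0.2,-0.5],[0,0,0]]]}}

```text
t: 25.1
ee_pos: [440.8, 67.8, 194.2]
orientation: [-1.939, 2.47, -0.001]
ft_force: [-0.1, 0.3, 0.5]
width: 26.0
```

Request:
{"op": "move_arm", "data": {"motion": [[[0.25,0,0],[0,0,0]],[[0.5,0,0],[0,0,0]],[[0.75,0,0],[0,0,0]],[[0.9,0,0],[0,0,0]],[[0.9,0,0],[0,0,0]]]}}

```text
t: 25.72
ee_pos: [409.2, -62.9, 193.8]
orientation: [-1.937, 2.473, -0.001]
ft_force: [-0.3, -0.2, -0.3]
width: 26.5
```

```bash
python3 - <<'E'
from h import *
im=save('side','s10.png');b=cv2.imread('pics/s10.png')
cv2.imwrite('pics/s10a.png',cv2.resize(b[160:340,240:400],None,fx=3.3,fy=3.3,interpolation=cv2.INTER_CUBIC))
im=save('top','t10.png');b=cv2.imread('pics/t10.png')
cv2.imwrite('pics/t10a.png',cv2.resize(b[180:290,210:310],None,fx=5,fy=5,interpolation=cv2.INTER_CUBIC))
for n in ('slide_center','tray','plunger_knob','cup','bottle','wrench','bolt'):
  for c in('top','side'): print(n,[(np.round(d['location'],1),round(d['p'],2)) for d in ctrl.pinpoint(c,n)[:1]])
o=ctrl.get_obs();print(o['t'],o['ft_force'],o['ee_pos'],np.abs(o['qvel']).max())
E
```

```text
slide_center [(array([547.6, 198.4,   5.4]), 0.57)]
slide_center [(array([547.2, 199.5,  10.6]), 0.96)]
tray [(array([546.3, 197. ,  -5.2]), 0.85)]
tray [(array([551.5, 195.8,   1.2]), 0.61)]
plunger_knob [(array([664.4, -81.2,  92.1]), 0.46)]
plunger_knob [(array([662.3, -81.8,  97.2]), 0.57)]
cup [(array([802. , -35.2,  -4. ]), 0.67)]
cup []
bottle [(array([761.4, 243.4,   1.3]), 0.62)]
bottle [(array([765.2, 244.6,  -1.5]), 0.66)]
wrench [(array([5.773e+02, 3.110e+01, 1.000e-01]), 0.95)]
wrench [(array([574.1,  26.8,  -1. ]), 0.57)]
bolt [(array([7.404e+02, 1.977e+02, 3.000e-01]), 0.59)]
bolt [(array([741.3, 194.8,  -2.6]), 0.5)]
26.525 [-1.09993098  0.66598248 -0.88749531] [409.42766583 -61.95009874 193.10344524] 0.0017418171925036054
```

View pics/s10a.png

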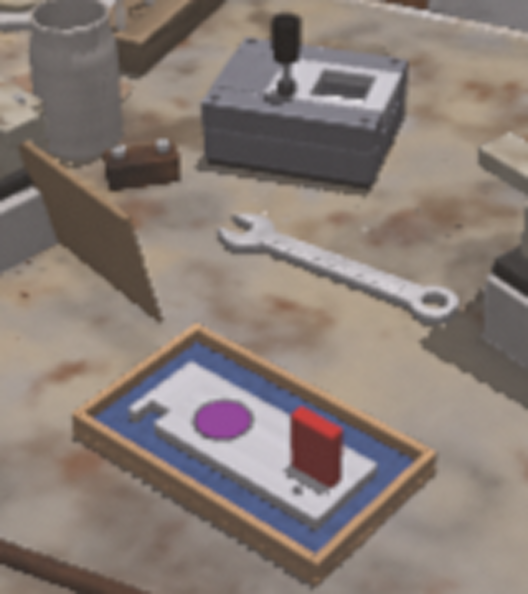

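View pics/t10a.png

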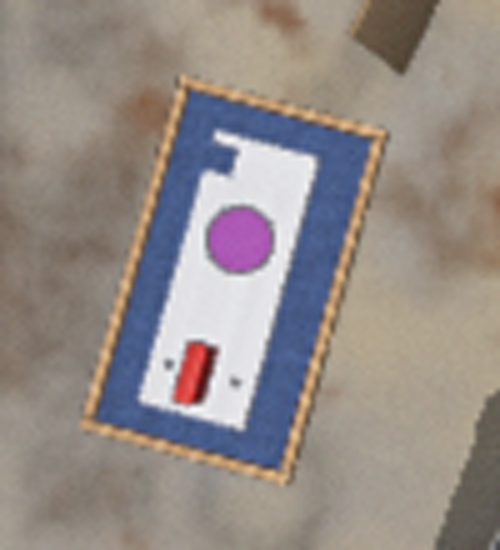

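The slide lies flat, window up and centred in the tray. The plunger is still up, the bystanders are where they were, and the robot is clear of everything.

```bash
python3 -c "
from workcell import ctrl
print(ctrl.close_job())"
```

```text
the job is handed in; nothing more can be done
None
```

The job is done and handed in at about 26.5 s. I raised the plunger until it stayed up, drew the slide straight and level out of the channel, and carried it high past the clamp block. I then laid it in the tray, let go and moved the arm clear.

- **Forces:** about 10 N when the plunger reached its stop. The wrist readings I took after each move during the draw stayed under about 2 N. Touching down in the tray read 5.6 N.
- **Slide:** the last pictures show it flat, window side up, between the tray walls. The measured plate centre is about (547, 199) mm and the tray centre about (549, 196) mm, well inside the limits.
- **Plunger:** the two cameras put the knob 92 to 97 mm up, against 80 to 82 mm at the start. The top view's 92 mm is lower than the side view's 97 mm, but the side picture clearly shows the pin raised.
- **Bystanders:** the cup, bottle, wrench and bolt are within measurement error of where they started. The side-camera network missed the cup in the last check, but the top camera found it in place.

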